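Refit the idler pulley and lock it with its retaining clip

TASK

Refit the idler pulley on the bench rig: slide the small grooved pulley down over the spindle until it sits on the slide, then take the retaining clip by its upright tab and push it sideways, jaws first, into the spindle's groove above the pulley until it snaps fully home, and let go. The spindle gives way on its spring: push gently, stop as soon as you feel the snap instead of pushing on, and never drive the slide to its end stop. Leave the other things on the bench where they are.

Things in the scene. Friction and masses are not known exactly. Their poses are not given: they have to be found in the camera images.
- rig: Bench tensioner: aluminium base plate 170 x 100 x 12 mm, fixed. Origin on the bench, under the spindle at rest; z up; its x axis points away from the robot: the direction in which the slide gives way and in which the clip is pushed on. Behind the slide an end block (x = +67 to +81 mm) rises to 38 mm.
- slide (a joint): Travel of the spring-loaded slide with the spindle along the rig's +x, in m: 0 at rest (held by a 2 N preload), spring 500 N/m on top (7 N at 0.010, 12 N at 0.020), hard end stop at 0.028: keep it below 0.026, and below 0.016 once the clip has snapped in (it springs back by some 7 mm at the snap, and to 0 when let go).
- spindle_foot (a point): Moves with the slide: on the spindle's axis, at the top face of the slide block (50 x 56 mm), 28 mm above the bench, where the pulley's underside must sit. The upright steel spindle is 16 mm across, its top (bevelled, 9 mm across at the very end) 38 mm above this point. Same axes as the rig.
- groove (a point): Moves with the slide: on the spindle's axis, middle of its groove, 24.5 mm above spindle_foot. The groove is 7 mm high (21 to 28 mm above spindle_foot) and 11 mm across at its bottom; above and below it the shaft is 16 mm across, which the clip cannot pass. Same axes as the rig.
- pulley: Small grooved aluminium pulley, loose: 40 mm across, 20 mm high, bore 18.4 mm, about 60 g, lying flat. Origin at the centre of its underside, z along the bore. Seated on the spindle its upper face is 1 mm below the groove. (The flat steel washer nearby, 52 mm across and 8 mm high, and the brass bush, 26 mm across, are not it.)
- clip: Steel retaining clip with a black upright finger tab, loose, 66 g, lying flat, tab up. Flat part 4 mm thick: base plate 24 mm wide, x = -46 to -6 mm, and two sprung hinged jaws reaching to x = +15 mm. Origin: underside, centre of the eye (where the spindle's axis must end up); x points out of the open mouth, which flares to 17 mm and narrows to 6 mm at x = +6 mm; z up.
- clip_eye (a point): On the clip: centre of the eye, mid-thickness (2 mm above the clip's origin); same axes as the clip. Pushed along its +x, the jaws first touch the groove with the eye about 14 mm short of the spindle's axis; at a push of roughly 6 to 12 N (it varies) they spread and snap shut behind the groove, and the push force drops suddenly by 2 to 4 N.
- clip_tab (a point): On the clip: where to grip the tab, 32 mm behind the eye and 27 mm above the clip's underside. The tab is 10 mm thick (along the clip's y), 26 mm long (along its x) and rises to 40 mm above the underside.
- washer: Bystander: flat steel washer 52 mm across, 8 mm high. Leave it.
- bush: Bystander: brass bush 26 mm across, 22 mm high. Leave it.
- driver: Bystander: screwdriver lying on the bench. Leave it.
- spanner: Bystander: wrench lying on the bench. Leave it.
- jar: Bystander: jar 60 mm across, 75 mm high. Leave it.
- mug: Bystander: white mug, 90 mm high. Leave it.
- bracket: Bystander: aluminium block 60 x 30 x 25 mm. Leave it.
Things that resemble listed ones, but are neither listed nor needed, are in the scene too. Several things have the shape of the rig; the one meant has the colours described above.

How it is judged:
By the outcome, as a careful person would: the job done as asked, in the order asked, and still so for the second after the job is handed in, with the robot touching nothing.
It also fails if it takes over 58 s, if anything falls off the work surface, if the arm or the gripper's body presses on something with over 40 N, if the wrist force passes 120 N, or if a joint passes its speed limit or range.

ROBOT

A 7-joint arm with a two-finger parallel gripper is mounted at the origin on the work surface. World frame = base frame: x ahead of the robot, y to its left, z up, the work surface at z = 0. Lengths are in mm, angles in rad, forces in N, time in s.
With the tool pointing down it reaches from about 400 to 850 mm from the base axis. Payload 6.9 kg.
Tool frame: the origin (TCP) lies between the finger pads; the fingertips stand 25 mm ahead of it and the grasp point (between the pads) lies 6 mm ahead of it (ctrl.tip_reach is the distance from the TCP to the fingertips, in mm); z points along the fingers, y is the direction in which the jaws open and shut (so a half turn about z gives the same grasp; the last joint's range is limited). The gripper opens to 85 mm and grips with 20 to 120 N. Pads are 22 mm wide; open, the fingers measure 114 mm over their backs; the gripper's body (76 mm by 85 mm) begins 54 mm behind the grasp point. The pads swing forward as they close: fully open they stand 13 mm farther back than shut.
Start: joints at [-1.099, 0.507, -0.238, 1.5, 0.126, 1.149, -0.155], TCP at [223.578, 583.631, 256.275] pointing down, gripper open.
Joint ranges: [-3.08, 3.08], [-0.24, 2.05], [-1.43, 1.35], [0, 2.5], [-1.52, 4.66], [0.17, 1.96], [-2.89, 2.89]. Speed limits (rad/s): [2.39, 2.39, 3.14, 3.14, 3.14, 3.14, 3.14].

INTERFACE

Orientations are given as a unit quaternion [w, x, y, z].
In Python, from workcell import ctrl gives the robot as it stands.
- The arm moves only by the shell command python3 -m crank 'ROWS' [FORCE]. ROWS is JSON, a list of rows, each a list of 7 numbers: the shift along the tool's x, y, z in m, then the turn, a rotation vector about the tool's x, y, z in rad, then the finger opening in m, from 0 to 0.0854. In form: [[x, y, z, ax, ay, az, fingers], ...]. A call has 1 to 8 rows; each row is the pose to reach, as a shift and turn from the pose commanded when the call began, along the tool's axes at that moment; what a row does not reach only later rows make up. A row lasts 1/12 s, in which the tool goes at most 41.7 mm and 7.16 degrees, less where a joint would pass 70% of its speed; a pose out of reach is approached as far as the arm can. A call with a gripper value outside its range is refused whole. The fingers move at their own pace and stop on an object; FORCE is the grip in N (left out, the last holds). Time passes only in rows, so rows that repeat a pose let the fingers close. It gives the time, the measured TCP pose, the force and the opening at its end, in the units of the state.
- ctrl.get_obs(): the state, without advancing time (a new reading comes with each control period).
- ctrl.read_camera(name): name is "side" or "top" or "wrist"; returns a dict with "frame" (400x640x3 uint8, blue, green, red), "fov_y" (degrees; the focal length in pixels is half the picture's height over the tangent of half this angle, whatever the lens; pixels are square), "cx", "cy" (the principal point, pixels), "k1" (the pictures are not rectified: a ray, as slopes to the right and down, at radius r is drawn at 1 + k1 r^2 times it, then the intrinsics apply), "world_to_cam" (4x4, takes a point from world to camera coordinates); the wrist camera has in their place "tool_from_camera" (4x4, takes a point from camera to tool coordinates, whose origin is the TCP and whose axes are the flange's). Camera axes: x right, y up, looking along -z (the intrinsics and any distortion apply to the point x, -y, -z); pixel columns grow to the right and rows downward; lengths in mm; the calibration is good to about 2 mm. A picture is of the moment at which its call begins: read the wrist's pose just before it. There is no depth.
- ctrl.hand_in(): hands the job in, once; it reports no verdict.
Trained networks look in the newest picture that a camera, given by its name, has taken for a name from the list of things; names that differ only in an ending like _2 or _b are one class to them, and where a whole thing is asked for, a point or a joint stands for the part that bears it (a point fixed in the world has none). Each returns a list of dicts, best first, with "score" (0 to 1); they miss things now and then, are a little off and sometimes report something else, mostly with a low value. They report only what shows in the picture. A call takes as long as a camera call. They do not tell look-alikes from the thing itself.
- ctrl.spot_in(label, camera): "centre" ([row, column] in pixels, amid what is visible of it).
- ctrl.mark_of(label, camera): "centre" ([row, column] in pixels: a listed point, or the origin of a listed thing).
The state is a dict: "t": time; "q": joint angles; "qvel": joint speeds; "tau": joint torques, N m; "position": TCP position; "tool_rot": TCP orientation; "force": force on the tool from outside, world axes, zero at the start; "moment": the same for the moment, N m; "width": opening from 0.0 (shut) to 1.0 (fully open).
Only numpy, scipy, OpenCV 4.12 (cv2) and the standard library are available. Lean on these libraries where they do the work, as an engineer would, in place of code of your own. Each camera call takes 0.05 s, during which the arm holds its last target. There are 200 camera calls.

## Working session

There is one attempt and no reset: what is moved stays moved. The work goes in short steps, Python scripts to look and compute and a shell command to move; the robot and the scene stay as the last step left them, time stands still between calls to the robot, and variables do not carry over. Pictures are saved under pics/ and viewed, about 8 in all and at most 12, crops included, and the job is handed in when it is done.

```bash
ls; mkdir -p pics
cat > h.py <<'E'
import numpy as np, cv2
from workcell import ctrl
from scipy.spatial.transform import Rotation as R
def K(c):
    f=200/np.tan(np.radians(c["fov_y"])/2); return np.array([[f,0,c["cx"]],[0,f,c["cy"]],[0,0,1.]]), np.array([c["k1"],0,0,0,0.])
def tool():
    o=ctrl.get_obs(); q=o["tool_rot"]; T=np.eye(4); T[:3,:3]=R.from_quat([q[1],q[2],q[3],q[0]]).as_matrix(); T[:3,3]=o["position"]; return T
def cam(name,save=None):
    T=tool(); c=ctrl.read_camera(name)
    c["c2w"]=np.linalg.inv(np.array(c["world_to_cam"])) if "world_to_cam" in c else T@np.array(c["tool_from_camera"])
    if save: cv2.imwrite(f"pics/{save}.png",c["frame"])
    return c
def ray(c,rc):
    k,d=K(c); p=cv2.undistortPoints(np.array([[[rc[1],rc[0]]]],float),k,d)[0,0]
    return c["c2w"][:3,3], c["c2w"][:3,:3]@np.array([p[0],-p[1],-1.])
def at_z(c,rc,z):
    o,d=ray(c,rc); return (o+d*(z-o[2])/d[2])
def proj(c,P):
    P=np.atleast_2d(P); w=np.linalg.inv(c["c2w"]); q=P@w[:3,:3].T+w[:3,3]; q=q*[1,-1,-1]
    k,d=K(c); return cv2.projectPoints(q,np.zeros(3),np.zeros(3),k,d)[0][:,0,::-1]  # row,col
def tri(rays):
    A=np.zeros((3,3));b=np.zeros(3)
    for o,d in rays:
        d=d/np.linalg.norm(d);M=np.eye(3)-np.outer(d,d);A+=M;b+=M@o
    return np.linalg.solve(A,b)
def delta(P,Rd=None):
    T=tool(); return T[:3,:3].T@(np.array(P)-T[:3,3])/1000
E
python3 - <<'E'
from h import *
np.set_printoptions(precision=1,suppress=True)
o=ctrl.get_obs();print(o["t"],o["position"],o["tool_rot"],o["force"],o["width"])
cs={}
for n in ["top","side","wrist"]:
    c=cam(n,n+"0");cs[n]=c
    print(n,c["fov_y"],c["k1"],c["c2w"][:3,3])
    for l,z in [("rig",0),("spindle_foot",28),("groove",52.5),("pulley",0),("clip",0),("clip_eye",2),("clip_tab",27)]:
        for m in ctrl.mark_of(l,n): print(n,l,round(m["score"],2),np.array(m["centre"]),at_z(c,m["centre"],z))
    print(n, "t",ctrl.get_obs()["t"])
im=np.vstack([cs["top"]["frame"],cs["side"]["frame"]]);
cv2.imwrite("pics/both.png",cv2.resize(im,None,fx=.75,fy=.75,interpolation=cv2.INTER_AREA))
E
```

```text
pics
0.0 [223.5 583.2 255.4] [-0.   0.2  1.  -0. ] [-0.2  0.6  0.7] 0.9963096841247003
top 54.158923813913766 0.029420732100783664 [ 317.7   -2.3 1291.7]
top rig 0.87 [171.3 332.3] [609.9 -31.2   0. ]
top rig 0.58 [271.8 378.2] [ 279.9 -185.1    0. ]
top spindle_foot 0.81 [171.1 328.2] [603.9 -17.   28. ]
top spindle_foot 0.34 [170.2 328.1] [607.  -16.6  28. ]
top groove 0.78 [271.3 381.4] [ 283.2 -187.6   52.5]
top groove 0.69 [167.4 329.7] [610.8 -21.4  52.5]
top pulley 0.56 [217.9 389.9] [ 456.  -224.1    0. ]
top clip 0.5 [220.1 244.3] [438.6 257.8   0. ]
top clip 0.44 [210.2 242.2] [471.5 266.4   0. ]
top clip 0.41 [215.  389.4] [ 465.6 -222.5    0. ]
top clip 0.34 [147.8 435.4] [ 697.9 -378.8    0. ]
top clip_eye 0.48 [212.8 244.4] [462.7 258.3   2. ]
top clip_tab 0.43 [224.7 243.4] [421.1 254.5  27. ]
top t 0.4
side 55.511381738787975 -0.05873559339781024 [260.5 575.8 823.3]
side rig 0.92 [197.  431.7] [ 271.1 -182.8    0. ]
side rig 0.79 [192.1 301.9] [616.  -47.5   0. ]
side rig 0.55 [187.  304.1] [619.  -67.6   0. ]
side rig 0.4 [191.6 300.9] [619.5 -48.    0. ]
side spindle_foot 0.83 [192.1 434.5] [ 268.  -177.9   28. ]
side spindle_foot 0.76 [190.7 302.4] [605.  -31.4  28. ]
side groove 0.75 [184.3 434.3] [ 275.1 -182.4   52.5]
side groove 0.6 [188.1 303.6] [595.6 -22.5  52.5]
side pulley 0.52 [165.4 373.8] [ 464.2 -234.3   -0. ]
side pulley 0.33 [192.3 302.2] [614.9 -47.1   0. ]
side pulley 0.16 [116.1 325.5] [ 697.7 -393.3    0. ]
side clip 0.85 [303.3 299.2] [470.1 258.9   0. ]
side clip_eye 0.71 [305.8 300.3] [464.5 264.1   2. ]
side clip_tab 0.66 [299.8 314.6] [435.5 247.5  27. ]
side clip_tab 0.49 [164.6 371.6] [ 464.6 -208.2   27. ]
side t 0.8
wrist 66.03262007746171 0.002335474336616632 [149.  612.7 373.9]
wrist clip_tab 0.76 [384.9 161.5] [443.4 249.9  27. ]
wrist t 1.2
```

View pics/top0.png

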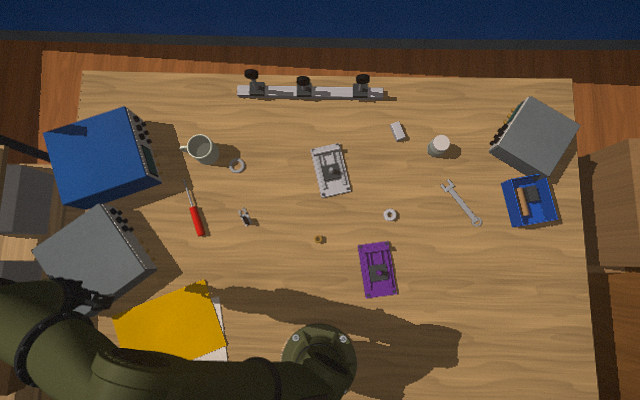

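View pics/side0.png

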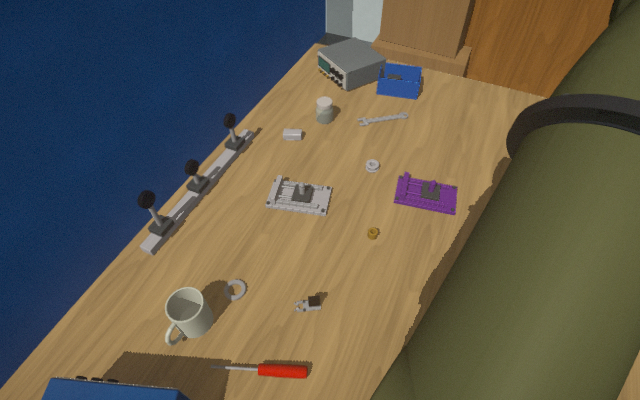

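```bash
cat >> h.py <<'E'
def Rd(psi):  # tool down, tool x = -(cos,sin), jaws along (-sin,cos)
    c,s=np.cos(psi),np.sin(psi); return np.array([[-c,-s,0],[-s,c,0],[0,0,-1.]]) 
def go(P,psi):
    T=tool(); d=T[:3,:3].T@(np.array(P)-T[:3,3]); r=R.from_matrix(T[:3,:3].T@Rd(psi)).as_rotvec()
    print("row shift m",np.round(d/1000,4),"rot",np.round(r,4),"rows",round(max(np.linalg.norm(d)/41.7,np.degrees(np.linalg.norm(r))/7.16),1))
def psi():
    T=tool(); return np.arctan2(-T[0,1],T[1,1])
E
python3 - <<'E'
from h import *
np.set_printoptions(precision=3,suppress=True)
print(ctrl.tip_reach,psi(),ctrl.get_obs()["t"])
c=cam("wrist");print(np.array(c["tool_from_camera"]));print(at_z(c,(200,320),0))
Tn=np.array(c["tool_from_camera"])
for P,ps in [((380,255,256),.15),((400,200,256),-.2)]:
    T=np.eye(4);T[:3,:3]=Rd(ps);T[:3,3]=P
    w=T@Tn;c["c2w"]=w;print(at_z(c,(200,320),0),proj(c,[[460,258,0],[460,-228,0],[608,-25,50]]))
    go(P,ps)
print(ctrl.get_obs()["t"])
E
```

```text
25.0 -0.36583088437073924 1.2
[[   0.       0.949    0.314   80.021]
 [   1.      -0.001    0.001    0.456]
 [   0.001    0.314   -0.949 -117.64 ]
 [   0.       0.       0.       1.   ]]
[265.845 569.046   0.   ]
[423.871 263.196   0.   ] [[225.197 311.953]
 [170.9   -76.662]
 [316.496  73.142]]
row shift m [-0.264 -0.251  0.   ] rot [-0.    -0.    -0.516] rows 8.7
[444.022 192.655   0.   ] [[202.011 372.421]
 [268.086  23.273]
 [356.935 184.286]]
row shift m [-0.302 -0.295  0.   ] rot [-0.    -0.    -0.166] rows 10.1
1.25
```

```bash
python3 -m crank '[[-0.033,-0.031,0.007,0,0,-0.06,0.085],[-0.066,-0.062,0.014,0,0,-0.12,0.085],[-0.1,-0.095,0.021,0,0,-0.18,0.085],[-0.13,-0.125,0.028,0,0,-0.24,0.085],[-0.165,-0.157,0.035,0,0,-0.31,0.085],[-0.2,-0.188,0.042,0,0,-0.38,0.085],[-0.235,-0.22,0.05,0,0,-0.45,0.085],[-0.264,-0.251,0.056,0,0,-0.516,0.085]]'
python3 - <<'E'
from h import *
np.set_printoptions(precision=2,suppress=True)
c=cam("wrist","w1"); print(tool()[:3,3],psi())
for l,z in [("clip",0),("clip_eye",2),("clip_tab",27)]:
    for m in ctrl.mark_of(l,"wrist"): print(l,round(m["score"],2),np.array(m["centre"]),at_z(c,m["centre"],z))
go((450,-20,200),.2); print(ctrl.get_obs()["t"])
E
```

```text
t: 1.92
position: [366.9, 284.9, 205.5]
tool_rot: [0.0, -0.077, 0.997, 0.0]
force: [1.3, -0.0, -0.6]
width: 0.994
[370.42 275.18 203.93] 0.14971992988152236
clip 0.65 [252.5 284.3] [464.84 258.91  -0.  ]
clip_eye 0.6 [255.7 288.6] [467.13 264.46   2.  ]
clip_tab 0.59 [241.2 277.3] [437.87 251.14  27.  ]
row shift m [-0.04 -0.31  0.01] rot [ 0.    0.   -0.05] rows 7.6
2.1167
```

View pics/w1.png

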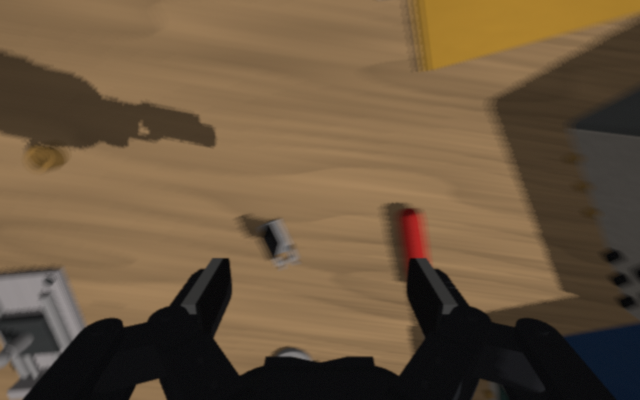

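Run:
```python
from h import *
go((540,-40,220),.2); print(tool()[:3,3])
```

```text
row shift m [-0.1241 -0.3472 -0.0143] rot [ 0.      0.0001 -0.0543] rows 8.8
[366.80301979 285.50204975 205.67160915]
```

```bash
python3 -m crank '[[-0.124,-0.347,-0.014,0,0,-0.054,0.085],[-0.124,-0.347,-0.014,0,0,-0.054,0.085],[-0.124,-0.347,-0.014,0,0,-0.054,0.085],[-0.124,-0.347,-0.014,0,0,-0.054,0.085],[-0.124,-0.347,-0.014,0,0,-0.054,0.085],[-0.124,-0.347,-0.014,0,0,-0.054,0.085],[-0.124,-0.347,-0.014,0,0,-0.054,0.085],[-0.124,-0.347,-0.014,0,0,-0.054,0.085]]' && python3 -m crank '[[-0.015,-0.035,0,0,0,0,0.085],[-0.015,-0.035,0,0,0,0,0.085],[-0.015,-0.035,0,0,0,0,0.085]]'
python3 - <<'E'
from h import *
np.set_printoptions(precision=2,suppress=True)
c=cam("wrist","w2"); print(tool()[:3,3],psi())
for l,z in [("rig",0),("spindle_foot",28),("groove",52.5)]:
    for m in ctrl.mark_of(l,"wrist"): print(l,round(m["score"],2),np.array(m["centre"]),at_z(c,m["centre"],z))
c=cam("top");
for l,z in [("pulley",0),("rig",0),("groove",52.5)]:
  for m in ctrl.mark_of(l,"top"): print(l,round(m["score"],2),np.array(m["centre"]),at_z(c,m["centre"],z))
go((415,-228,180),0); print(ctrl.get_obs()["t"])
E
```

```text
t: 2.78
position: [525.1, -6.2, 218.8]
tool_rot: [0.001, -0.103, 0.995, 0.0]
force: [1.0, 0.2, 0.1]
width: 0.992
t: 3.03
position: [546.9, -38.1, 218.0]
tool_rot: [0.0, -0.101, 0.995, 0.0]
force: [-0.6, 0.6, -0.7]
width: 0.994
[546.07 -36.23 217.98] 0.20486602254443304
rig 0.63 [224.4 316.2] [608.71 -28.93   0.  ]
rig 0.59 [132.7 626.9] [437.91 275.17   0.  ]
spindle_foot 0.95 [232.1 318.6] [605.41 -26.67  28.  ]
groove 0.67 [241.8 318.7] [605.03 -26.6   52.5 ]
pulley 0.6 [215.2 387.2] [ 464.78 -215.22    0.  ]
rig 0.75 [271.4 374.9] [ 280.97 -174.44    0.  ]
rig 0.54 [173.5 332.9] [602.33 -33.32   0.  ]
groove 0.59 [273.  378.9] [ 277.87 -179.82   52.5 ]
groove 0.43 [213.3 243.7] [455.4  250.21  52.5 ]
row shift m [ 0.17 -0.16  0.04] rot [0.   0.   0.21] rows 5.6
3.4333
```

View pics/w2.png

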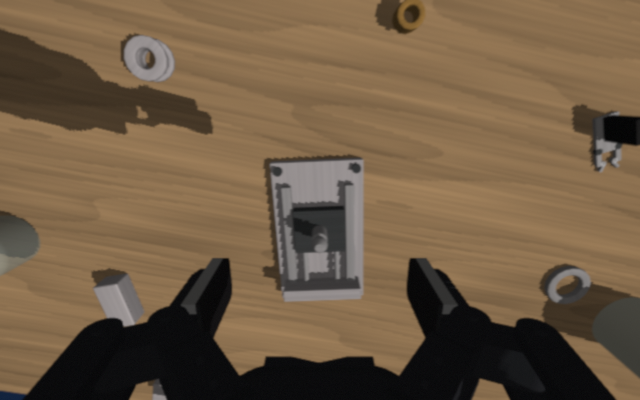

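Run:
```python
from h import *
np.set_printoptions(precision=3,suppress=True)
im=cv2.imread("pics/w2.png")
c=ctrl.read_camera("wrist"); c["c2w"]=tool()@np.array(c["tool_from_camera"])
a=at_z(c,(160,269.5),12);b=at_z(c,(158.5,362.5),12);print(a,b,np.linalg.norm(a-b)); d=a-b;print("yaw",np.arctan2(d[1],d[0])+np.pi/2)
print(psi())
cv2.imwrite("pics/w2c.png",cv2.resize(im[140:310,255:375],None,fx=4.5,fy=4.5,interpolation=cv2.INTER_CUBIC)[:, :])
p=at_z(c,(57,146),20);print("pulley top",p)
```

```text
[539.767 -92.302  12.   ] [517.972   4.135  12.   ] 98.86943171254696
yaw 0.22226679327553311
0.20549232443080978
pulley top [ 465.164 -219.763   20.   ]
```

```bash
python3 -m crank '[[0.03,-0.03,0.01,0,0,0.05,0.085],[0.06,-0.058,0.017,0,0,0.1,0.085],[0.09,-0.087,0.025,0,0,0.15,0.085],[0.115,-0.112,0.03,0,0,0.2,0.085],[0.14,-0.136,0.035,0,0,0.21,0.085],[0.17,-0.16,0.04,0,0,0.21,0.085],[0.17,-0.16,0.04,0,0,0.21,0.085],[0.17,-0.16,0.04,0,0,0.21,0.085]]'
python3 - <<'E'
from h import *
np.set_printoptions(precision=2,suppress=True)
c=cam("wrist","w3"); print(tool()[:3,3],psi())
for m in ctrl.mark_of("pulley","wrist"): print(round(m["score"],2),np.array(m["centre"]),at_z(c,m["centre"],0))
for m in ctrl.spot_in("pulley","wrist"): print(round(m["score"],2),np.array(m["centre"]),at_z(c,m["centre"],10))
print(ctrl.get_obs()["t"])
r=proj(c,[[460,-225,10]])[0].astype(int); im=c["frame"][max(r[0]-75,0):r[0]+75,max(r[1]-100,0):r[1]+100]
print(r-[75,100])
w=cv2.resize(im,None,fx=3,fy=3,interpolation=cv2.INTER_CUBIC)
w2=cv2.imread("pics/w2c.png");h=max(w.shape[0],w2.shape[0]);s=h/w2.shape[0]
k=600/w2.shape[0]; w2=cv2.resize(w2,None,fx=k,fy=k); 
out=np.zeros((600,800,3),np.uint8); out[:,:w2.shape[1]]=w2; x=min(800-w2.shape[1],w.shape[1])
q=cv2.resize(w,(x,int(w.shape[0]*x/w.shape[1]))); out[:q.shape[0],w2.shape[1]:w2.shape[1]+x]=q; print(w2.shape,q.shape,im.shape)
cv2.imwrite("pics/crop1.png",out)
E
```

```text
t: 4.15
position: [409.9, -230.9, 178.1]
tool_rot: [-0.0, 0.005, 1.0, -0.0]
force: [0.8, 1.4, -0.4]
width: 0.99
[ 411.37 -229.45  178.39] -0.0076882361240097575
0.65 [234.4 328.9] [ 466.58 -221.13    0.  ]
0.84 [242.2 329.3] [ 470.71 -221.02   10.  ]
4.3
[157 225]
(600, 424, 3) (282, 376, 3) (150, 200, 3)
```

View pics/crop1.png

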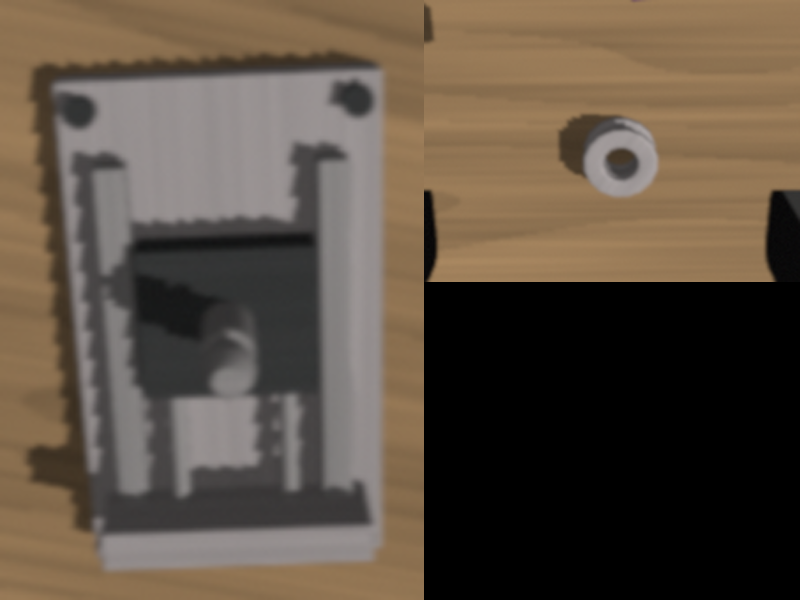

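Run:
```python
from h import *
np.set_printoptions(precision=2,suppress=True)
c=ctrl.read_camera("wrist"); T=tool(); Tc=np.array(c["tool_from_camera"]); c["c2w"]=T@Tc
print("now",T[:3,3]); print("pulley top c",at_z(c,(243.7,330.3),20))
g=cv2.cvtColor(c["frame"],cv2.COLOR_BGR2GRAY)[195:280,295:365]
# bright upper face
_,th=cv2.threshold(g,135,255,0); n,lab,st,ce=cv2.connectedComponentsWithStats(th); 
for i in range(1,n):
    if st[i,4]>200: print(st[i]+[295,195,0,0,0],ce[i]+[295,195])
T2=np.eye(4);T2[:3,:3]=Rd(.2049);T2[:3,3]=[546.1,-36.2,218]; c["c2w"]=T2@Tc
print("spindle top",at_z(c,(140+378/3.53,255+230/3.53),66))
for (u,v),(u2,v2),z in [((83,55),(68,382),12),((240,135),(235,312),28),((532,105),(523,372),38)]:
    a=at_z(c,(140+u/3.53,255+v/3.53),z);b=at_z(c,(140+u2/3.53,255+v2/3.53),z);d=a-b; print(a,b,np.linalg.norm(d),np.arctan2(d[1],d[0])+np.pi/2)
cs=cam("side")
for l,z in [("pulley",0),("spindle_foot",28),("groove",52.5)]:
  for m in ctrl.mark_of(l,"side"): print(l,round(m["score"],2),np.array(m["centre"]),at_z(cs,m["centre"],z))
go((465,-221,70),.0)
```

```text
now [ 412.64 -227.91  178.45]
pulley top c [ 470.6 -216.8   20. ]
[307 218  39  41 868] [326.94 239.42]
spindle top [602.82 -23.21  66.  ]
[543.8  -89.44  12.  ] [519.22   6.14  12.  ] 98.68558752666914 0.25177369329789334
[582.55 -56.57  28.  ] [570.12  -4.77  28.  ] 53.267544637535124 0.23557201796875127
[678.54 -48.13  38.  ] [657.82  34.65  38.  ] 85.331876020353 0.24524714570279138
pulley 0.52 [164.7 373.1] [ 467.21 -236.25    0.  ]
spindle_foot 0.89 [192.1 301. ] [606.21 -25.24  28.  ]
spindle_foot 0.69 [306.5 300.9] [456.11 274.92  28.  ]
spindle_foot 0.63 [189.3 433.7] [ 272.54 -187.17   28.  ]
groove 0.87 [186.7 303.9] [597.09 -27.34  52.5 ]
groove 0.58 [183.2 431. ] [ 284.43 -182.65   52.5 ]
groove 0.25 [304.3 300.1] [453.91 280.39  52.5 ]
row shift m [-0.05  0.01  0.11] rot [ 0.  0. -0.] rows 2.9
```

```bash
python3 -m crank '[[-0.03,0.005,0.03,0,0,-0.1,0.085],[-0.055,0.009,0.06,0,0,-0.2,0.085],[-0.055,0.009,0.08,0,0,-0.25,0.085],[-0.055,0.009,0.08,0,0,-0.25,0.085],[-0.055,0.009,0.08,0,0,-0.25,0.085],[-0.055,0.009,0.08,0,0,-0.25,0.085]]'
python3 - <<'E'
from h import *
np.set_printoptions(precision=2,suppress=True)
c=cam("wrist","w4"); print(tool()[:3,3],psi())
for m in ctrl.mark_of("pulley","wrist"): print(round(m["score"],2),np.array(m["centre"]),at_z(c,m["centre"],0))
r=proj(c,[[469,-219,20]])[0].astype(int);print(r)
g=cv2.cvtColor(c["frame"],cv2.COLOR_BGR2GRAY); x0=r[1]-50;y0=r[0]-55
ca=cv2.HoughCircles(g[y0:y0+110,x0:x0+100],cv2.HOUGH_GRADIENT,1,50,param1=80,param2=12,minRadius=20,maxRadius=36)
if ca is not None:
  for x,y,rr in ca[0][:3]: print(y+y0,x+x0,rr,at_z(c,(y+y0,x+x0),20))
o=c["frame"][y0-20:y0+130,x0-50:x0+150]; cv2.imwrite("pics/w4c.png",cv2.resize(o,None,fx=3,fy=3,interpolation=cv2.INTER_CUBIC)); print(y0-20,x0-50)
E
```

```text
t: 5.05
position: [466.3, -220.7, 99.1]
tool_rot: [-0.0, -0.121, 0.993, -0.0]
force: [-0.0, -0.4, 0.0]
width: 0.992
[ 466.6  -220.91   99.53] 0.24205830906773926
0.92 [210.1 318.9] [ 466.6  -220.85    0.  ]
[223 320]
217.5 316.5 29.4 [ 465.07 -222.9    20.  ]
148 220
```

View pics/w4c.png

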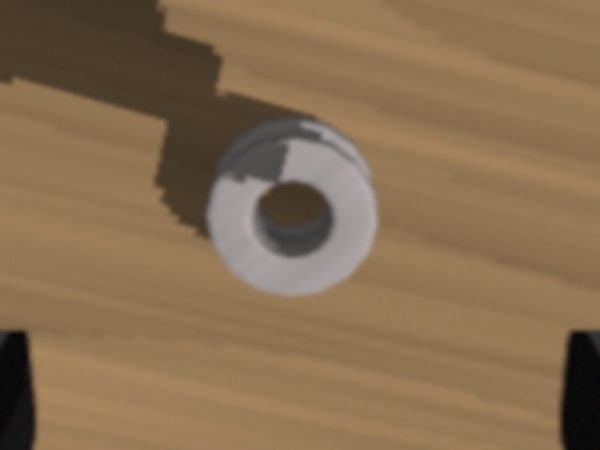

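```bash
python3 -m crank '[[0,0,0.035,0,0,0,0.085],[0,0,0.06,0,0,0,0.06],[0,0,0.071,0,0,0,0.05],[0,0,0.071,0,0,0,0.03],[0,0,0.071,0,0,0,0.03],[0,0,0.071,0,0,0,0.03],[0,0,0.071,0,0,0,0.03],[0,0,0.071,0,0,0,0.03]]' 30
python3 - <<'E'
from h import *
print(ctrl.tip_reach, tool()[:3,3])
E
```

```text
t: 5.82
position: [467.2, -220.8, 28.4]
tool_rot: [0.001, -0.122, 0.993, -0.001]
force: [0.0, 0.1, -0.1]
width: 0.457
25.0 [ 467.22838375 -220.8183583    28.40159547]
```

```bash
python3 -m crank '[[0,0,-0.03,0,0,0,0.03],[0,0,-0.06,0,0,0,0.03],[0,0,-0.09,0,0,0,0.03],[0,0,-0.09,0,0,0,0.03],[0,0,-0.09,0,0,0,0.03],[0,0,-0.09,0,0,0,0.03]]' 30
python3 - <<'E'
from h import *
np.set_printoptions(precision=2,suppress=True)
c=cam("wrist","w5"); T=tool();print(T[:3,3],psi(),ctrl.get_obs()["width"])
r=proj(c,[T[:3,3]-[0,0,8.4]])[0].astype(int);print(r)
for m in ctrl.mark_of("pulley","wrist"): print(round(m["score"],2),np.array(m["centre"]),T[:3,:3].T@(at_z(c,m["centre"],T[2,3]-28.4)-T[:3,3]))
o=c["frame"][r[0]-75:r[0]+75,r[1]-100:r[1]+100]; cv2.imwrite("pics/w5c.png",cv2.resize(o,None,fx=3,fy=3,interpolation=cv2.INTER_CUBIC)); 
go((604,-25.5,118),.24); print(ctrl.get_obs()["t"])
E
```

```text
t: 6.32
position: [466.4, -220.5, 117.4]
tool_rot: [0.0, -0.122, 0.993, -0.0]
force: [0.1, -0.0, 0.0]
width: 0.453
[ 466.05 -220.32  116.73] 0.244081412255225 0.4522253927222625
[275 319]
0.92 [256. 320.] [-0.82  0.17 28.4 ]
0.65 [184.1  13.2] [  38.9  -151.33   28.37]
row shift m [-0.18  0.16 -0.  ] rot [ 0. -0.  0.] rows 5.7
6.4167
```

View pics/w5c.png

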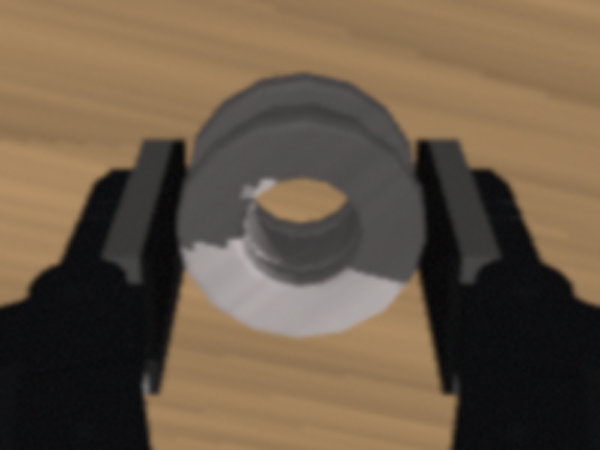

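```bash
python3 -m crank '[[-0.032,0.022,0,0,0,0,0.03],[-0.065,0.044,-0.002,0,0,0,0.03],[-0.097,0.066,-0.004,0,0,0,0.03],[-0.13,0.088,-0.006,0,0,0,0.03],[-0.162,0.11,-0.008,0,0,0,0.03],[-0.195,0.135,-0.008,0,0,0,0.03],[-0.23,0.156,-0.008,0,0,0,0.03],[-0.23,0.156,-0.008,0,0,0,0.03]]' 30; python3 -m crank '[[0,0,0,0,0,0,0.03],[0,0,0,0,0,0,0.03]]'
python3 - <<'E'
from h import *
np.set_printoptions(precision=3,suppress=True)
c=cam("wrist","w6"); T=tool();print(T[:3,3],psi())
for l,z in [("pulley",T[2,3]-28.4),("spindle_foot",28),("groove",52.5)]:
  for m in ctrl.mark_of(l,"wrist"): print(l,round(m["score"],2),np.array(m["centre"]),at_z(c,m["centre"],z))
r=proj(c,[[604,-25.5,66],[604,-25.5,28]]);print(r)
cv2.imwrite("pics/w6c.png",cv2.resize(c["frame"][60:340,140:500],None,fx=2,fy=2,interpolation=cv2.INTER_CUBIC)); 
print(ctrl.get_obs()["t"])
E
```

```text
t: 7.08
position: [656.1, -3.2, 123.6]
tool_rot: [0.001, -0.127, 0.992, 0.003]
force: [0.9, 2.3, 0.4]
width: 0.462
t: 7.25
position: [651.1, -13.7, 123.4]
tool_rot: [-0.002, -0.122, 0.993, -0.0]
force: [-0.5, -0.6, -0.5]
width: 0.456
[650.902 -14.784 123.85 ] 0.2431867021044548
pulley 0.71 [257.2 320.4] [651.396 -12.929  95.45 ]
spindle_foot 0.96 [143.7 318.4] [602.598 -26.379  28.   ]
groove 0.64 [150.5 314. ] [603.983 -28.751  52.5  ]
[[155.672 319.125]
 [145.996 319.143]]
7.45
```

View pics/w6c.png

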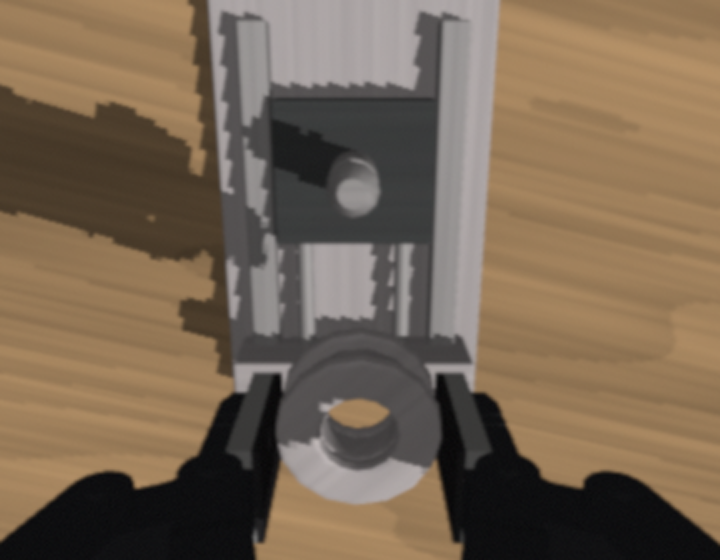

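```bash
python3 -m crank '[[0.025,0,0,0,0,0,0.03],[0.0485,0.0004,0,0,0,0,0.03],[0.0485,0.0004,0.01,0,0,0,0.03],[0.0485,0.0004,0.022,0,0,0,0.03],[0.0485,0.0004,0.022,0,0,0,0.03],[0.0485,0.0004,0.022,0,0,0,0.03]]' 30
python3 - <<'E'
from h import *
np.set_printoptions(precision=2,suppress=True)
c=cam("wrist","w7"); T=tool();print(T[:3,3],psi()); go((604.2,-26,102),.243)
cs=cam("side"); r=proj(cs,[[604,-26,66],[604,-26,28],[604,-26,90]]);print(r); r=r[0].astype(int)
a=cv2.resize(c["frame"][200:320,240:400],(400,300),interpolation=cv2.INTER_CUBIC)
b=cv2.resize(cs["frame"][r[0]-50:r[0]+40,r[1]-60:r[1]+60],(400,300),interpolation=cv2.INTER_CUBIC)
cv2.imwrite("pics/w7c.png",np.hstack([a,b])); print(ctrl.get_obs()["t"])
E
```

```text
t: 7.95
position: [604.6, -25.4, 102.9]
tool_rot: [-0.0, -0.121, 0.993, 0.0]
force: [0.9, 0.3, 0.2]
width: 0.451
[605.12 -25.17 103.41] 0.24350220667771696
row shift m [ 0. -0.  0.] rot [-0.  0.  0.] rows 0.0
[[182.92 301.16]
 [192.16 301.84]
 [176.8  300.72]]
8.05
```

View pics/w7c.png

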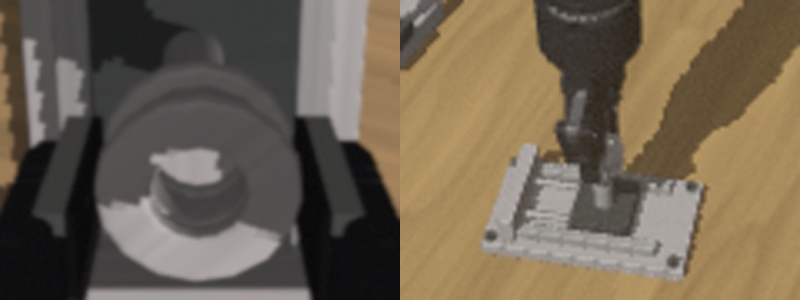

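```bash
python3 -m crank '[[0,0,0.004,0,0,0,0.03],[0,0,0.008,0,0,0,0.03],[0,0,0.01,0,0,0,0.03],[0,0,0.012,0,0,0,0.03],[0,0,0.014,0,0,0,0.03],[0,0,0.016,0,0,0,0.03]]' 30;  python3 -c "
from h import *
print(ctrl.get_obs()['force'],tool()[:3,3],ctrl.get_obs()['moment'])"
```

```text
t: 8.55
position: [604.9, -25.4, 87.1]
tool_rot: [-0.0, -0.122, 0.993, -0.0]
force: [-0.2, -2.1, 0.1]
width: 0.455
[-0.22993638 -2.08022162  0.08928498] [604.89282724 -25.39926348  87.07389195] [-0.4427322   0.1233123  -0.01107423]
```

```bash
python3 -m crank '[[0,-0.0008,0.001,0,0,0,0.03],[0,-0.0008,0.004,0,0,0,0.03],[0,-0.0008,0.007,0,0,0,0.03],[0,-0.0008,0.01,0,0,0,0.03],[0,-0.0008,0.012,0,0,0,0.03]]' 30;  python3 -c "
from h import *
print(ctrl.get_obs()['force'],tool()[:3,3],ctrl.get_obs()['moment'])"
```

```text
t: 8.97
position: [604.9, -25.7, 74.7]
tool_rot: [-0.0, -0.122, 0.993, -0.0]
force: [-0.3, -1.3, 0.4]
width: 0.453
[-0.25093232 -1.27157708  0.35555414] [604.87320865 -25.6730331   74.65549773] [-0.23668892  0.13397171  0.00432383]
```

```bash
python3 -m crank '[[0,-0.0006,0.003,0,0,0,0.03],[0,-0.0006,0.007,0,0,0,0.03],[0,-0.0006,0.011,0,0,0,0.03],[0,-0.0006,0.014,0,0,0,0.03],[0,-0.0006,0.0165,0,0,0,0.03],[0,-0.0006,0.0175,0,0,0,0.03]]' 30;  python3 -c "
from h import *
print(ctrl.get_obs()['force'],tool()[:3,3],ctrl.get_obs()['moment'])"
```

```text
t: 9.47
position: [605.1, -25.9, 57.2]
tool_rot: [-0.0, -0.122, 0.993, 0.0]
force: [-0.2, 0.0, -0.2]
width: 0.457
[-0.19675654  0.01498876 -0.15447432] [605.09096747 -25.94446108  57.16072493] [-0.01745289  0.06474484 -0.04925399]
```

```bash
python3 -m crank '[[0,0,0,0,0,0,0.055],[0,0,0,0,0,0,0.06],[0,0,0,0,0,0,0.06],[0,0,-0.02,0,0,0,0.06],[0,0,-0.05,0,0,0,0.06],[0,0,-0.08,0,0,0,0.06],[0.02,0,-0.11,0,0,0,0.06],[0.04,0,-0.13,0,0,0,0.06]]' 30; python3 -m crank '[[0.001,0,0,0,0,0,0.06],[0.001,0,0,0,0,0,0.06],[0.001,0,0,0,0,0,0.06]]';  python3 - <<'E'
from h import *
np.set_printoptions(precision=2,suppress=True)
c=cam("wrist","w8"); T=tool();print(T[:3,3],psi())
for l,z in [("pulley",28),("spindle_foot",28),("groove",52.5)]:
  for m in ctrl.mark_of(l,"wrist"): print(l,round(m["score"],2),np.array(m["centre"]),at_z(c,m["centre"],z))
r=proj(c,[[605,-26,66],[605,-26,48]]);print(r);r=r[0].astype(int)
cv2.imwrite("pics/w8c.png",cv2.resize(c["frame"][r[0]-90:r[0]+90,r[1]-100:r[1]+100],None,fx=3,fy=3,interpolation=cv2.INTER_CUBIC)); 
np.set_printoptions(precision=4)
go((400,235,205),.2); print(ctrl.get_obs()["t"])
E
```

```text
t: 10.13
position: [567.5, -35.4, 190.5]
tool_rot: [0.002, -0.122, 0.993, -0.0]
force: [0.3, -0.2, 0.1]
width: 0.707
t: 10.38
position: [565.7, -36.0, 187.5]
tool_rot: [0.0, -0.122, 0.993, 0.0]
force: [0.2, -0.3, -0.2]
width: 0.698
[565.66 -35.83 186.94] 0.24438774179009784
pulley 0.83 [228.2 320.6] [605.64 -24.56  28.  ]
spindle_foot 0.78 [223. 317.] [601.16 -29.29  28.  ]
groove 0.79 [235.2 318.3] [602.39 -27.61  52.5 ]
[[244.96 319.34]
 [236.02 319.33]]
row shift m [ 0.095   0.3028 -0.0181] rot [ 0.0007 -0.0017  0.0446] rows 7.6
10.5833
```

View pics/w8c.png

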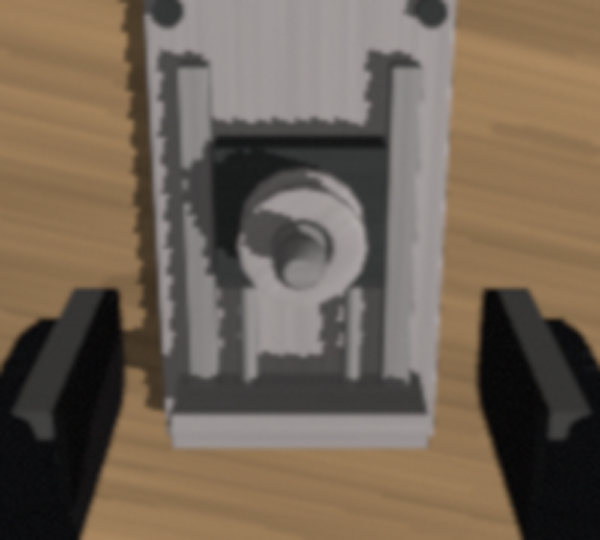

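```bash
python3 -m crank '[[0.01,0.035,0,0,0,0,0.05],[0.022,0.075,0.003,0,0,-0.03,0.05],[0.035,0.113,0.006,0,0,-0.06,0.05],[0.047,0.15,0.01,0,0,-0.1,0.05],[0.059,0.188,0.015,0,0,-0.15,0.05],[0.07,0.228,0.02,0,0,-0.19,0.05],[0.082,0.265,0.025,0,0,-0.2,0.04],[0.085,0.303,0.03,0,0,-0.2,0.04]]'; python3 -m crank '[[0,0.005,0,0,0,0,0.04],[0,0.005,0,0,0,0,0.04],[0,0.005,0,0,0,0,0.04]]'
python3 - <<'E'
from h import *
np.set_printoptions(precision=2,suppress=True)
c=cam("wrist","w9"); T=tool();print(T[:3,3],psi())
for l,z in [("clip",0),("clip_eye",2),("clip_tab",27)]:
  for m in ctrl.mark_of(l,"wrist"): print(l,round(m["score"],2),np.array(m["centre"]),at_z(c,m["centre"],z))
r=proj(c,[[450,257,5]])[0].astype(int);print(r-[60,80]);
cv2.imwrite("pics/w9c.png",cv2.resize(c["frame"][r[0]-60:r[0]+60,r[1]-80:r[1]+80],None,fx=5,fy=5,interpolation=cv2.INTER_CUBIC)); print(ctrl.get_obs()["t"])
E
```

```text
t: 11.25
position: [407.3, 238.4, 156.8]
tool_rot: [-0.001, -0.221, 0.975, -0.0]
force: [0.3, -0.8, 0.5]
width: 0.467
t: 11.5
position: [407.7, 241.7, 157.1]
tool_rot: [-0.001, -0.221, 0.975, -0.0]
force: [-0.4, 0.2, 0.1]
width: 0.466
[408.14 240.83 157.25] 0.44316480590959373
clip 0.82 [247.1 313.2] [464.82 262.27   0.  ]
clip_eye 0.63 [249.1 313.5] [465.73 263.07   2.  ]
clip_tab 0.81 [231.8 312.6] [438.88 250.05  27.  ]
[174 234]
11.7
```

View pics/w9c.png

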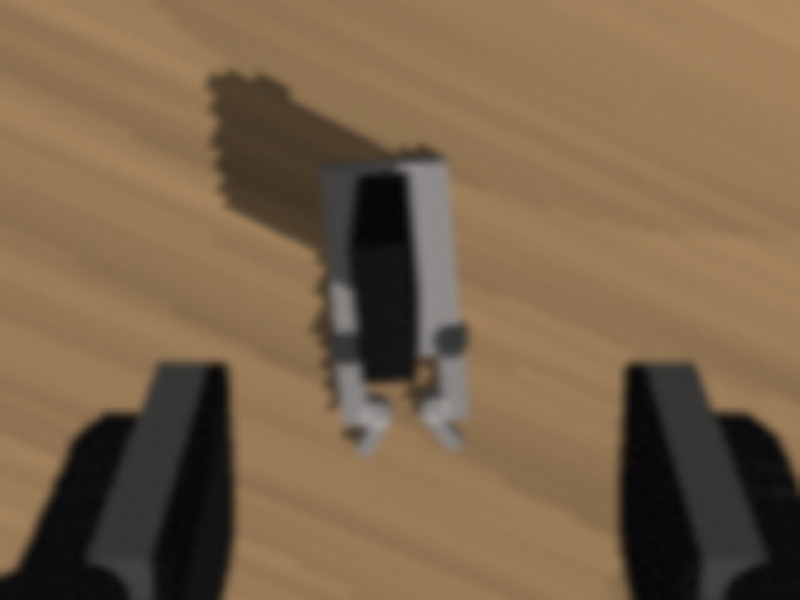

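Run:
```python
from h import *
np.set_printoptions(precision=3,suppress=True)
c=ctrl.read_camera("wrist"); T=tool(); c["c2w"]=T@np.array(c["tool_from_camera"]); print(T[:3,3],psi())
f=lambda x,y,z: at_z(c,(174+y/5,234+x/5),z)
P={k:f(*v) for k,v in dict(rl=(322,165,4),rr=(445,158,4),jl=(365,455,3),jr=(455,446,3),t1=(358,245,40),t2=(412,243,40),t3=(366,380,40),t4=(413,378,40)).items()}
for k in P: print(k,P[k])
ya=lambda d:np.arctan2(d[1],d[0])
r=(P["rl"]+P["rr"])/2; j=(P["jl"]+P["jr"])/2; tb=sum(P[k] for k in["t1","t2","t3","t4"])/4
print("axis yaw",ya(j-r),np.linalg.norm(j-r),"rear",ya(P["rl"]-P["rr"])+np.pi/2,np.linalg.norm(P["rl"]-P["rr"]),"tab",ya(P["t3"]-P["t1"]+P["t4"]-P["t2"]),np.linalg.norm(P["t3"]-P["t1"]))
print("tab centre",tb,"tip mid",j, "rear mid",r)
for y in (.5,): 
    u=np.array([np.cos(y),np.sin(y),0]); print("eye est",j-15*u,r+46*u,tb+32*u)
```

```text
[408.35  240.534 157.665] 0.4414344499301646
rl [432.33  230.139   4.   ]
rr [421.221 250.351   4.   ]
jl [485.342 263.24    3.   ]
jr [475.778 278.658   3.   ]
t1 [429.837 238.092  40.   ]
t2 [425.695 246.004  40.   ]
t3 [451.85  249.637  40.   ]
t4 [448.08  256.708  40.   ]
axis yaw 0.518727926584666 61.93952540512813 rear 0.5025228890711322 23.06361699944799 tab 0.4645506982083131 24.856347755119575
tab centre [438.865 247.61   40.   ] tip mid [480.56  270.949   3.   ] rear mid [426.776 240.245   4.   ]
eye est [467.396 263.758   3.   ] [467.144 262.298   4.   ] [466.948 262.952  40.   ]
```

Run:
```python
from h import *
np.set_printoptions(precision=4,suppress=True)
go((439,247.7,80),.5)
```

```text
row shift m [-0.0308 -0.0066  0.0777] rot [-0.0005 -0.0001 -0.0586] rows 2.0
```

```bash
python3 -m crank '[[-0.02,-0.0045,0.03,0,0,-0.058,0.04],[-0.031,-0.0066,0.06,0,0,-0.058,0.04],[-0.031,-0.0066,0.077,0,0,-0.058,0.04],[-0.031,-0.0066,0.077,0,0,-0.058,0.04],[-0.031,-0.0066,0.077,0,0,-0.058,0.04]]'
python3 - <<'E'
from h import *
np.set_printoptions(precision=4,suppress=True)
c=cam("wrist","w10");T=tool();print(T[:3,3],psi()); go((439,247.7,33.5),.5)
for l,z in [("clip_tab",27),("clip_tab",27),("clip_eye",2)]:
  for m in ctrl.mark_of(l,"wrist"): print(l,round(m["score"],2),np.array(m["centre"]),T[:3,:3].T@(at_z(c,m["centre"],z)-T[:3,3]))
E
```

```text
t: 12.17
position: [438.1, 248.3, 80.2]
tool_rot: [-0.001, -0.248, 0.969, -0.0]
force: [-0.4, 0.7, 0.0]
width: 0.471
[438.5161 248.7889  81.2096] 0.5013153098665987
row shift m [ 0.0001 -0.0012  0.0477] rot [-0.0001 -0.0004  0.0013] rows 1.1
clip_tab 0.71 [241.4 321.5] [-2.8805  1.0004 54.2083]
clip_tab 0.71 [241.4 321.5] [-2.8805  1.0004 54.2083]
clip_eye 0.78 [262.2 320.9] [-31.4843   0.817   79.1968]
```

```bash
python3 -m crank '[[-0.0005,0,0.02,0,0,0,0.04],[-0.0005,0,0.04,0,0,0,0.035],[-0.0005,0,0.047,0,0,0,0.03],[-0.0005,0,0.047,0,0,0,0.005],[-0.0005,0,0.047,0,0,0,0.005],[-0.0005,0,0.047,0,0,0,0.005],[-0.0005,0,0.047,0,0,0,0.005],[-0.0005,0,0.047,0,0,0,0.005]]' 40; python3 -m crank '[[0,0,0,0,0,0,0.005],[0,0,0,0,0,0,0.005]]' 60
python3 - <<'E'
from h import *
np.set_printoptions(precision=4,suppress=True)
o=ctrl.get_obs();T=tool();print(T[:3,3],psi(),o["force"],o["width"])
E
```

```text
t: 13.03
position: [439.2, 249.7, 34.5]
tool_rot: [0.001, -0.248, 0.969, 0.0]
force: [-0.1, -0.2, -0.3]
width: 0.109
t: 13.2
position: [439.1, 249.6, 34.2]
tool_rot: [0.0, -0.248, 0.969, 0.0]
force: [-0.1, 0.1, 3.6]
width: 0.104
[439.1142 249.6451  34.2059] 0.5021152771134758 [-0.0949  0.0908  3.6064] 0.10421561183945481
```

```bash
python3 -m crank '[[0,0,-0.02,0,0,0,0.005],[0,0,-0.05,0,0,0,0.005],[0,0,-0.072,0,0,0,0.005],[0,0,-0.072,0,0,0,0.005],[0,0,-0.072,0,0,0,0.005]]' 60
python3 - <<'E'
from h import *
np.set_printoptions(precision=4,suppress=True)
c=cam("wrist","w11");o=ctrl.get_obs();T=tool();print(T[:3,3],psi(),o["force"],o["width"])
for l,z in [("clip_tab",7),("clip",34.2),("clip_eye",32.2)]:
  for m in ctrl.mark_of(l,"wrist"): print(l,round(m["score"],2),np.array(m["centre"]),T[:3,:3].T@(at_z(c,m["centre"],T[2,3]-z)-T[:3,3]))
go((530,-44.7,106),.245); print(o["t"])
E
```

```text
t: 13.62
position: [439.5, 249.8, 106.7]
tool_rot: [0.001, -0.248, 0.969, 0.0]
force: [-0.4, 0.4, -1.1]
width: 0.107
[438.8612 249.32   105.7286] 0.5019172261820177 [-0.4673  0.0043 -0.8931] 0.10999914564252174
clip_tab 0.68 [280.8 317. ] [-2.8001 -1.0851  7.0017]
clip 0.6 [298.2 317.8] [-32.3842  -0.8502  34.2176]
row shift m [ 0.061  -0.3017 -0.0012] rot [-0.0004 -0.0021  0.2573] rows 7.4
13.6667
```

```bash
python3 -m crank '[[0.008,-0.037,0,0,0,0.03,0.005],[0.016,-0.076,0,0,0,0.06,0.005],[0.024,-0.114,0,0,0,0.1,0.005],[0.031,-0.152,0,0,0,0.14,0.005],[0.038,-0.19,0,0,0,0.18,0.005],[0.046,-0.228,0,0,0,0.22,0.005],[0.054,-0.265,0,0,0,0.257,0.005],[0.061,-0.302,0,0,0,0.257,0.005]]' 60; python3 -m crank '[[0,0,0,0,0,0,0.005],[0,0,0,0,0,0,0.005],[0,0,0,0,0,0,0.005]]'
python3 - <<'E'
from h import *
np.set_printoptions(precision=4,suppress=True)
c=cam("wrist","w12");o=ctrl.get_obs();T=tool();print(T[:3,3],psi(),o["force"],o["width"])
for l,z in [("clip",T[2,3]-34.2),("clip_eye",T[2,3]-32.2),("spindle_foot",28),("groove",52.5),("pulley",28)]:
  for m in ctrl.mark_of(l,"wrist"): print(l,round(m["score"],2),np.array(m["centre"]),T[:3,:3].T@(at_z(c,m["centre"],z)-T[:3,3]))
go((530,-44.7,84.7),.245)
print(proj(c,[[604.7,-26,66],[604.7,-26,48]]), o["t"])
E
```

```text
t: 14.48
position: [530.2, -46.5, 104.6]
tool_rot: [-0.001, -0.121, 0.993, 0.0]
force: [1.2, 0.5, -0.6]
width: 0.109
t: 14.73
position: [530.1, -44.0, 104.7]
tool_rot: [-0.001, -0.122, 0.993, 0.001]
force: [-0.0, 0.7, -1.1]
width: 0.103
[530.1017 -43.1642 104.9779] 0.24678472692624726 [0.1652 0.4577 0.0012] 0.10373642011881565
clip 0.72 [296.4 316.7] [-29.0939  -2.2935  34.1587]
clip_eye 0.44 [336.9 317. ] [-56.1654  -2.1981  32.1231]
spindle_foot 0.7 [311.4 312.5] [-73.1632  -5.9673  76.8737]
groove 0.6 [336.3 314.9] [-74.1107  -3.8299  52.3753]
pulley 0.75 [315.  319.6] [-76.4349  -0.6072  76.8766]
row shift m [ 0.0009 -0.0012  0.021 ] rot [ 0.0003 -0.0001  0.0023] rows 0.5
[[354.9263 318.0657]
 [334.4485 318.1265]] 14.7833
```

```bash
python3 -m crank '[[0,-0.001,0.01,0,0,0,0.005],[0,-0.001,0.02,0,0,0,0.005],[0,-0.001,0.02,0,0,0,0.005],[0,-0.001,0.02,0,0,0,0.005],[0,-0.001,0.02,0,0,0,0.005]]' 60
python3 - <<'E'
from h import *
np.set_printoptions(precision=4,suppress=True)
L=[];F=[];Y=[]
for i in range(8):
    c=cam("side" if i%2 else "wrist"); L.append(tool()[:3,3]);F.append(ctrl.get_obs()["force"]);Y.append(psi())
P=np.mean(L,0);print(P,np.std(L,0),np.mean(F,0),np.mean(Y))
u=np.array([np.cos(.245),np.sin(.245)]);d=np.array([604.7,-26])-P[:2];print("ahead",d@u,"left",-d[0]*u[1]+d[1]*u[0])
np.save("p0.npy",P)
cv2.imwrite("pics/side13.png",cam("side")["frame"]);cv2.imwrite("pics/wr13.png",cam("wrist")["frame"]);print(ctrl.get_obs()["t"])
E
```

```text
t: 15.45
position: [530.8, -45.5, 85.3]
tool_rot: [-0.0, -0.122, 0.992, 0.0]
force: [0.7, 0.1, -0.5]
width: 0.105
[531.1102 -45.5528  85.8602] [0.0523 0.0202 0.0993] [ 0.14   -0.0821 -1.0655] 0.245127175134889
ahead 76.1348416029648 left 1.1192774401800278
15.95
```

```bash
python3 -m crank '[[-0.008,0.001,0.001,0,0,0,0.005],[-0.016,0.001,0.001,0,0,0,0.005],[-0.022,0.001,0.001,0,0,0,0.005],[-0.024,0.001,0.001,0,0,0,0.005],[-0.024,0.001,0.001,0,0,0,0.005],[-0.024,0.001,0.001,0,0,0,0.005]]' 60
cat > s.py <<'E'
from h import *
np.set_printoptions(precision=2,suppress=True)
L=[];F=[]
for i in range(2): ctrl.read_camera("wrist");L.append(tool()[:3,3]);F.append(ctrl.get_obs()["force"])
P=np.mean(L,0);F=np.mean(F,0);u=np.array([np.cos(.245),np.sin(.245)]);v=np.array([-u[1],u[0]]);d=np.array([604.7,-26])-P[:2]
print("eye short",d@u-32,"left",d@v,"z",P[2],"push",-F[:2]@u,"lat",F[:2]@v,"fz",F[2],"t",ctrl.get_obs()["t"])
E
python3 s.py
```

```text
t: 16.45
position: [554.0, -38.7, 84.5]
tool_rot: [-0.0, -0.122, 0.992, 0.0]
force: [-0.6, -0.6, -0.1]
width: 0.105
eye short 20.581542198490588 left 0.05472590833561443 z 84.54673100630603 push 0.379352444859042 lat -0.08994219112498973 fz -0.8893824403997994 t 16.55
```

```bash
python3 -m crank '[[-0.0015,0,0,0,0,0,0.005],[-0.003,0,0,0,0,0,0.005],[-0.0045,0,0,0,0,0,0.005],[-0.006,0,0,0,0,0,0.005],[-0.0075,0,0,0,0,0,0.005],[-0.008,0,0,0,0,0,0.005]]' 60;python3 s.py
```

```text
t: 17.05
position: [561.8, -37.1, 84.6]
tool_rot: [-0.0, -0.122, 0.993, -0.0]
force: [0.0, -0.5, 0.2]
width: 0.101
eye short 12.313440157336117 left 0.32686036533095314 z 84.6029618375062 push 0.9459011655986456 lat -0.7722222226121933 fz -1.0842070602731497 t 17.15
```

```bash
python3 -m crank '[[-0.001,0,0,0,0,0,0.005],[-0.002,0,0,0,0,0,0.005],[-0.003,0,0,0,0,0,0.005]]' 60;python3 s.py; python3 -m crank '[[-0.001,0,0,0,0,0,0.005],[-0.002,0,0,0,0,0,0.005],[-0.003,0,0,0,0,0,0.005]]' 60;python3 s.py
```

```text
t: 17.4
position: [564.2, -36.8, 84.5]
tool_rot: [-0.001, -0.122, 0.993, -0.0]
force: [-1.5, -2.5, -0.7]
width: 0.109
eye short 9.692458323385758 left 0.5646719471773393 z 84.52387422059005 push 2.2689697135889673 lat -2.922290101225203 fz -0.9401600922561465 t 17.5
t: 17.75
position: [567.2, -35.8, 84.5]
tool_rot: [-0.001, -0.122, 0.993, -0.0]
force: [-3.1, -3.8, -0.9]
width: 0.105
eye short 6.644342155669747 left 0.3881460744422173 z 84.52931167704574 push 4.191366219293691 lat -4.025265391049214 fz -0.5358598886585635 t 17.85
```

```bash
python3 -m crank '[[0,-0.0007,0,0,0,0,0.005],[0,-0.0015,0,0,0,0,0.005],[0,-0.0015,0,0,0,0,0.005]]' 60;python3 s.py
```

```text
t: 18.1
position: [567.5, -36.3, 84.5]
tool_rot: [-0.0, -0.123, 0.992, 0.0]
force: [-3.3, -1.0, -0.7]
width: 0.108
eye short 6.5205441366015435 left 0.9830959755049834 z 84.53024928174688 push 4.144028714596081 lat -0.15700225561901052 fz -0.8490138777556048 t 18.2
```

```bash
for i in 1; do python3 -m crank '[[-0.001,0,0,0,0,0,0.005],[-0.002,0,0,0,0,0,0.005],[-0.003,0,0,0,0,0,0.005]]' 60;python3 s.py; done
```

```text
t: 18.45
position: [570.4, -35.7, 84.5]
tool_rot: [-0.001, -0.122, 0.992, 0.0]
force: [-5.2, -1.4, -0.4]
width: 0.107
eye short 3.511486604244439 left 1.0959829282255025 z 84.52165200384312 push 5.721972471126928 lat 0.16546182518850008 fz 0.12176458999601572 t 18.55
```

```bash
python3 -m crank '[[-0.001,0,0,0,0,0,0.005],[-0.002,0,0,0,0,0,0.005]]' 60;python3 s.py
```

```text
t: 18.72
position: [572.0, -35.3, 84.5]
tool_rot: [-0.001, -0.122, 0.992, 0.0]
force: [-6.4, 0.5, -0.1]
width: 0.111
eye short 1.8300981846017024 left 1.0913852172572451 z 84.46516212386206 push 6.614427819297879 lat 0.8129505828467474 fz -0.5395151592382195 t 18.8167
```

```bash
python3 -m crank '[[-0.001,0,0,0,0,0,0.005],[-0.002,0,0,0,0,0,0.005]]' 60;python3 s.py
```

```text
t: 18.98
position: [573.6, -34.9, 84.4]
tool_rot: [-0.001, -0.122, 0.992, 0.0]
force: [-7.2, -0.5, 0.6]
width: 0.11
eye short 0.1809089653522662 left 1.1044906848628382 z 84.38454040666366 push 7.463339239001138 lat 0.3596867481673574 fz 0.6527245157998681 t 19.0833
```

```bash
python3 -m crank '[[-0.001,0,0,0,0,0,0.005],[-0.0015,0,0,0,0,0,0.005]]' 60;python3 s.py
```

```text
t: 19.25
position: [574.8, -34.6, 84.3]
tool_rot: [-0.002, -0.122, 0.992, 0.0]
force: [-7.4, -1.4, 0.2]
width: 0.104
eye short -0.9297882362573517 left 1.1223402965230078 z 84.2354162123724 push 8.370143536952313 lat 1.0666572556611214 fz -0.12931268201516014 t 19.35
```

```bash
python3 -m crank '[[-0.001,0,-0.0002,0,0,0,0.005],[-0.0015,0,-0.0002,0,0,0,0.005]]' 60;python3 s.py
```

```text
t: 19.52
position: [575.9, -34.4, 84.3]
tool_rot: [-0.002, -0.122, 0.992, 0.0]
force: [-7.8, -2.2, -0.4]
width: 0.106
eye short -2.0993280569528743 left 1.1036982036331027 z 84.30080642437483 push 8.279795207949496 lat 1.0929072285423054 fz 0.08959961603490774 t 19.6167
```

```bash
python3 -m crank '[[-0.001,0,0,0,0,0,0.005],[-0.0015,0,0,0,0,0,0.005]]' 60;python3 s.py
```

```text
t: 19.78
position: [577.2, -34.1, 84.2]
tool_rot: [-0.002, -0.122, 0.992, 0.0]
force: [-9.0, -1.6, -0.4]
width: 0.108
eye short -3.3275211821860893 left 1.1342137497242883 z 84.19101622321321 push 8.152122840204706 lat 0.6528536413494427 fz -0.5947347623183188 t 19.8833
```

```bash
python3 -m crank '[[-0.001,0,-0.0002,0,0,0,0.005],[-0.0015,0,-0.0002,0,0,0,0.005]]' 60;python3 s.py
```

```text
t: 20.05
position: [578.4, -33.7, 84.4]
tool_rot: [-0.002, -0.122, 0.992, 0.0]
force: [-8.5, -1.9, 0.7]
width: 0.107
eye short -4.6693983098754686 left 1.1242197889877013 z 84.35346044637478 push 9.578249268823457 lat 0.7168652365718422 fz -0.726069578875176 t 20.15
```

```bash
python3 -m crank '[[-0.001,0,0,0,0,0,0.005]]' 60;python3 s.py
```

```text
t: 20.23
position: [579.1, -33.6, 84.3]
tool_rot: [-0.003, -0.122, 0.992, 0.0]
force: [-8.4, -1.7, -0.0]
width: 0.108
eye short -5.648092615482671 left 1.1235455054095995 z 84.3408703379452 push 8.02377923299097 lat 1.0518402561123508 fz -0.5629401850222069 t 20.3333
```

```bash
python3 -m crank '[[-0.001,0,0,0,0,0,0.005]]' 60;python3 s.py
```

```text
t: 20.42
position: [581.4, -33.1, 84.7]
tool_rot: [-0.001, -0.122, 0.992, 0.0]
force: [-2.9, -1.3, 0.8]
width: 0.106
eye short -8.457134963673457 left 1.1930209667216134 z 84.86482129651017 push 4.897509236790274 lat -0.2621310248824693 fz -2.319389066216716 t 20.5167
```

```bash
python3 -m crank '[[-0.001,0,0,0,0,0,0.005]]' 60;python3 s.py
```

```text
t: 20.6
position: [583.0, -32.7, 84.9]
tool_rot: [-0.001, -0.122, 0.992, 0.0]
force: [-6.3, -0.3, -0.8]
width: 0.102
eye short -9.500340447836315 left 1.233358701142987 z 84.89513182702966 push 4.89628219840155 lat 0.5759934296935288 fz -1.4631097265217394 t 20.7
```

Run:
```python
from h import *
np.set_printoptions(precision=2,suppress=True)
for n in("side","top","wrist"):
    c=cam(n,"p14"+n)
    for l,z in [("groove",52.5),("clip_eye",52.5),("pulley",28),("spindle_foot",28)]:
        for m in ctrl.mark_of(l,n)[:2]: print(n,l,round(m["score"],2),at_z(c,m["centre"],z))
```

```text
side groove 0.75 [ 276.82 -184.87   52.5 ]
side groove 0.66 [608.08 -25.6   52.5 ]
side clip_eye 0.65 [613.88 -21.38  52.5 ]
side pulley 0.59 [609.69 -30.94  28.  ]
side spindle_foot 0.66 [ 272.46 -181.09   28.  ]
side spindle_foot 0.46 [614.53 -26.33  28.  ]
top groove 0.29 [ 728.72 -226.93   52.5 ]
wrist spindle_foot 0.69 [612.38 -23.8   28.  ]
```

```bash
python3 -m crank '[[0.0015,0,0,0,0,0,0.005],[0.003,0,0,0,0,0,0.005],[0.004,0,0,0,0,0,0.005],[0.004,0,0,0,0,0,0.005]]' 60;python3 s.py
```

```text
t: 21.78
position: [579.6, -33.8, 85.2]
tool_rot: [0.0, -0.122, 0.992, 0.0]
force: [-3.6, 0.2, -1.3]
width: 0.11
eye short -5.965271204269822 left 1.4728414692909229 z 85.21931476382902 push 4.18623314326723 lat 1.4535163396727269 fz -2.057621509645566 t 21.8833
```

```bash
python3 -m crank '[[0.0015,0,0,0,0,0,0.005],[0.003,0,0,0,0,0,0.005],[0.003,0,0,0,0,0,0.005]]' 60;python3 s.py
```

```text
t: 22.13
position: [576.9, -34.6, 85.3]
tool_rot: [0.0, -0.122, 0.992, -0.0]
force: [-1.9, -0.6, -0.7]
width: 0.108
eye short -3.0965414644548908 left 1.5980606863701237 z 85.30067264946138 push 2.138346940549344 lat 0.5744173127777176 fz -0.6923233881139488 t 22.2333
```

```bash
python3 -m crank '[[0,0,0,0,0,0,0.02],[0,0,0,0,0,0,0.035],[0,0,0,0,0,0,0.04],[0,0,-0.005,0,0,0,0.04],[0,0,-0.02,0,0,0,0.04],[0,0,-0.05,0,0,0,0.04],[0,0,-0.08,0,0,0,0.04],[0.01,0,-0.1,0,0,0,0.04]]' 60; python3 -m crank '[[0.02,0,-0.01,0,0,0,0.04],[0.02,0,-0.01,0,0,0,0.04],[0.02,0,-0.01,0,0,0,0.04],[0.02,0,-0.01,0,0,0,0.04]]'
python3 - <<'E'
from h import *
np.set_printoptions(precision=2,suppress=True)
c=cam("wrist","w15");print(tool()[:3,3],psi());S=cam("side","s15")
for n,cc in(("side",S),("wrist",c)):
    for l,z in [("groove",52.5),("clip_eye",52.5),("clip_tab",77.5),("pulley",28),("spindle_foot",28)]:
        for m in ctrl.mark_of(l,n)[:2]: print(n,l,round(m["score"],2),np.array(m["centre"]),at_z(cc,m["centre"],z))
r=proj(c,[[600,-27,52]])[0].astype(int); a=cv2.resize(c["frame"][max(0,r[0]-80):r[0]+80,r[1]-80:r[1]+80],(480,480),interpolation=cv2.INTER_CUBIC)
q=proj(S,[[600,-27,40]])[0].astype(int); b=cv2.resize(S["frame"][q[0]-40:q[0]+40,q[1]-26:q[1]+27],(318,480),interpolation=cv2.INTER_CUBIC)
cv2.imwrite("pics/final.png",np.hstack([a,b])); print(r,q,proj(c,[[604.7,-26,66],[604.7,-26,52.5]]),ctrl.get_obs()["t"])
E
```

```text
t: 22.9
position: [569.3, -36.2, 188.2]
tool_rot: [0.002, -0.123, 0.992, 0.0]
force: [0.1, -0.0, -0.0]
width: 0.467
t: 23.23
position: [548.0, -41.8, 195.3]
tool_rot: [0.0, -0.122, 0.992, -0.0]
force: [0.3, 0.5, 0.3]
width: 0.472
[548.   -41.68 194.8 ] 0.24537475904042616
side groove 0.73 [186.1 299.5] [609.   -24.38  52.5 ]
side groove 0.69 [138.6 289.8] [ 724.12 -186.34   52.5 ]
side clip_eye 0.68 [185.2 299.7] [609.98 -27.55  52.5 ]
side clip_eye 0.25 [372.1 257.9] [465.32 440.06  52.5 ]
side clip_tab 0.68 [180.5 313.1] [573.64 -37.74  77.5 ]
side clip_tab 0.15 [371.7 259.5] [456.32 442.57  77.5 ]
side pulley 0.57 [191.1 303.1] [602.54 -30.92  28.  ]
side spindle_foot 0.87 [188.3 431.7] [ 278.6  -188.53   28.  ]
side spindle_foot 0.71 [191.1 303.7] [601.02 -31.61  28.  ]
wrist groove 0.88 [251.6 320.2] [604.3  -26.69  52.5 ]
wrist groove 0.35 [297.1 111.6] [ 703.87 -215.76   52.5 ]
wrist clip_eye 0.71 [252. 320.] [604.76 -26.77  52.5 ]
wrist clip_tab 0.92 [228.  320.6] [570.14 -35.03  77.5 ]
wrist pulley 0.77 [241.3 323.2] [604.77 -23.35  28.  ]
wrist pulley 0.19 [306.2 576. ] [613.24 265.24  28.  ]
wrist spindle_foot 0.83 [240.2 320.6] [604.22 -26.22  28.  ]
[247 321] [189 303] [[259.26 320.88]
 [252.13 320.81]] 23.8333
```

View pics/final.png

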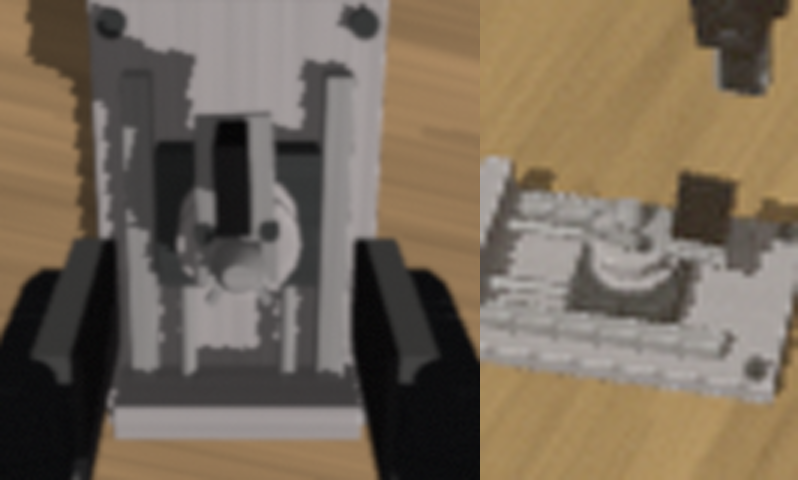

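The final picture shows the clip in the groove above the seated pulley, with the tab upright. The wrist view puts the clip eye within about 1 mm of the groove axis, the slide is back at rest, and the gripper is clear.

```bash
python3 -c "
from workcell import ctrl
print(ctrl.hand_in())"
```

```text
the job is handed in; nothing more can be done
None
```

The pulley is seated on the spindle and the clip is snapped into the groove above it. I handed the job in at about 24 s on the robot's clock.

**Pulley:** I slid it down over the spindle, easing out about 2 N of side force on the way. I released it within about 1 mm of the slide face, and the next picture showed it sitting on the slide.

**Clip:** I held it by the tab and pushed in steps of 1 to 3 mm. A 4 N side force showed up and went away after a 1.5 mm sideways shift. At the snap the push dropped from about 8–9 N to about 5 N. One more 1 mm step that I had already queued ran before I stopped. From the force, I put the slide travel at no more than about 15 mm before the snap and about 6 mm after it. I then backed off until the push was only about 2 N and opened the gripper.

**Last checks:** In the wrist view the clip eye is at (604.8, -26.8) mm and the groove at (604.3, -26.7) mm. That matches the spindle's rest position of about (604.7, -26), so the slide is back at rest. Force is about 0 and the gripper is clear above.

**What did not fully agree:**
- The arm-based eye position read about 3 mm past the axis, which I put down to where along the tab I had gripped.
- The side camera is coarser: its eye and groove marks differ by about 3 mm and sit up to 5 mm off the wrist view's.
- The wrist picture's pulley mark was about 3 mm off sideways, though the picture shows the pulley on the spindle.
- I did not measure the bystanders after the job; I never reached for them or moved near them at low height.

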